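Open a jar whose lid is stuck

TASK

Break the stuck lid of the sprung jar loose with a short firm anticlockwise twist, spin it off, and lay it gently, right way up and flat, in the grey tray. The jar stands on a soft spring: follow the lid as it climbs and lift only once it is free, so that the jar is never pushed down or pulled up by more than 3 mm. Leave everything else where it is.

Things in the scene. Friction and masses are not known exactly. Their poses are not given: they have to be found in the camera images.
- lid: black ribbed plastic screw lid, an upright cylinder 57 mm across, 30 mm tall, 60 g, on the jar at the start. Origin: centre of its lower edge (then about 95 mm above the table); z up along its axis; its yaw tells nothing of the jar's threads. It unscrews anticlockwise from above (positive turn about z). Grip it on its sides with about 40 to 80 N; a weak grip slips round it.
- lid_top (a point): centre of the lid's flat top, 30 mm above its origin. The lid comes free 1.8 to 2.4 rad from its start, unknown beforehand (it depends on how far it was tightened): two grasps. Until then two lugs inside hold it down after 1 to 4 mm of play or give; once they have left the threads it lifts straight off. That free window is about 0.4 rad wide; beyond it the lugs meet a stop.
- mouth (a point): point on the jar's axis, 110 mm above the table, fixed to the round aluminium foot (90 mm across, 12 mm tall, bolted down) on which the jar stands; z up, its yaw has no meaning. The jar is brown glass, 54 mm across, with two short threads round its neck; its body's shoulder ends 82 to 89 mm above the table, just below the lid's edge.
- jar (a joint): height of the jar on the soft spring between it and the foot, m: 0 at rest, positive when pulled up, negative when pushed down; 3.5 N per mm. The jar cannot turn. Holding the lid at a constant height while it climbs pushes the jar down.
- seal (a joint): rise of the sprung rubber seal under the lid, m: 0 to 0.0025 while squeezed by the tight lid, 0.006 when the lid is loose or off. The squeezed seal makes the lid stick: the first 0.1 to 0.4 rad of turning need about 0.5 to 1.3 N m; over the next 0.6 to 0.9 rad the lid climbs about 5 mm and the torque falls to nearly nothing; from there it spins easily, level.
- tray: square shallow grey metal tray fixed to the table, 120 x 120 mm, 14 mm tall, walls and floor 3 mm thick; origin: centre of its underside, z up, x and y along its sides.
- screw_pot: bystander: white pot with a fixed screw lid, 54 mm across, 56 mm tall; origin at the centre of its underside.
- vial: bystander: small brown vial, 25 mm across, 52 mm tall; origin at the centre of its underside.
- tape: bystander: roll of tape lying flat, 85 mm across, 18 mm tall; origin at the centre of its underside.
- filter_case: bystander: flat white plastic filter case, 52 x 70 x 18 mm; origin at the centre of its underside.
- powder_pot: bystander: white pot with a fixed screw lid, 42 mm across, 45 mm tall; origin at the centre of its underside.
- post: bystander: lens on a steel post, 32 x 45 mm, 100 mm tall; origin at the centre of its underside.

How it is judged:
On the way, in this order (a step that is already met when the one before it is completed fails the run):
1. the lid is broken loose (the seal has risen 4 mm) while it is still on the jar (value of joint seal above 0.004 m and horizontal distance between lid and mouth below 0.006 m and height (world z) of lid below 0.108 m), for 0.1 s.
2. the lid is off, lifted clear above the jar (height (world z) of lid above 0.125 m), for 0.1 s.
At the end, for the whole second after the job is handed in: the lid lies released and at rest on the tray's floor, right way up, level within 0.1 rad, its centre within 31 mm of the tray's centre along both sides of the tray (that is, wholly inside) (x of lid in the frame of tray between -0.031 and 0.031 m and y of lid in the frame of tray between -0.031 and 0.031 m and z of lid in the frame of tray between 0.001 and 0.006 m and angle between lid's own z axis and vertical below 0.1 rad and linear speed of lid below 0.02 m/s and contact force between the fingers and lid below 0.1 N); the robot touches nothing.
It fails at once if the jar pushed down or pulled up by more than 3 mm on its spring (about 10 N) (value of joint jar above 0.003 m or value of joint jar below -0.003 m).
It fails at once if the lid dropped or slammed into the tray (faster than 0.5 m/s just above its floor) (horizontal distance between lid and tray below 0.08 m and height (world z) of lid below 0.03 m and linear speed of lid above 0.5 m/s).
It fails at once if a bystander moved more than 20 mm (distance of any of screw_pot, vial, tape, filter_case, powder_pot, post from where it was at the start of the episode above 0.02 m).
It also fails if it takes over 61 s, if anything falls off the work surface, if the arm or the gripper's body presses on something with over 40 N, if the wrist force passes 120 N, or if a joint passes its speed limit or range.

ROBOT

A 7-joint arm with a two-finger parallel gripper is mounted at the origin on a cart in front of the work surface, level with it; the furniture and walls round the work are solid. World frame = base frame: x ahead of the robot, y to its left, z up, the work surface at z = 0. Lengths are in m, angles in rad, forces in N, time in s.
With the tool pointing down it reaches from about 0.4 to 0.875 m from the base axis. Payload 4.4 kg.
Tool frame: the origin (TCP) lies between the finger pads; the fingertips stand 14 mm ahead of it and the grasp point (between the pads) lies 5 mm behind it; x points along the fingers, y is the direction in which the jaws open and shut, and the axes are right-handed (so a half turn about x gives the same grasp; the last joint's range is limited). The gripper opens to 85 mm and grips with 20 to 120 N. Pads are 22 mm wide; open, the fingers measure 114 mm over their backs; the gripper's body (76 mm by 85 mm) begins 54 mm behind the grasp point. The pads swing forward as they close: fully open they stand 13 mm farther back than shut.
Start: joints at [-1.258, 0.628, 0.038, 1.517, -0.027, 0.996, -0.02], TCP at [0.24, 0.604, 0.245] pointing down, gripper open.
Joint ranges: [-3.06, 3.06], [-0.37, 2.12], [-1.25, 1.32], [0.18, 2.47], [-1.1, 4.24], [0.23, 1.98], [-2.94, 2.94]. Speed limits (rad/s): [2.57, 2.57, 3.14, 3.14, 3.14, 3.14, 3.14].

INTERFACE

Orientations are given as a unit quaternion [x, y, z, w].
In Python, from station import robot gives the robot as it stands. Calls block until the motion is done:
- robot.move_to(position, orientation): joint-space move of the TCP to a pose.
- robot.line_to(position, rot=None, feed=0.15): straight line of the TCP; rot=None keeps the orientation; feed is the mean speed in m/s.
- robot.move_j(angles): joint-space move.
- robot.grip(opening): finger opening in m; the grip force is fixed at half the most; returns when the fingers have stopped.
- robot.wait(seconds).
- robot.inverse_kinematics(position, orientation): joint angles nearest the present ones, or None.
- robot.get_obs(): the state.
- robot.camera(name): name is "side" or "top"; returns (picture, depth): 420x560x3 uint8, red, green, blue; 420x560 float32, m along the optical axis (not along the pixel's ray), 0 where there is no reading.
- robot.camera_model(name): a dict with "vfov" (degrees; the focal length in pixels is half the picture's height over the tangent of half this angle, whatever the lens; pixels are square), "cx", "cy" (the principal point, pixels), "rvec" (rotation vector, rad) and "tvec" (3), from world to camera coordinates, as OpenCV has them. Camera axes: x right, y down, z forward; pixel columns grow to the right and rows downward; lengths in m; the calibration is good to about 2 mm. A picture is of the moment at which its call begins. camera_model takes no time and is no camera call.
A pose or a line that the arm cannot do raises robot.Unreachable and nothing moves.
- robot.job_done(): hands the job in, once; it reports no verdict.
The state is a dict: "time_s": time; "joint_pos": joint angles; "joint_vel": joint speeds; "joint_torque": joint torques, N m; "eef_pos": TCP position; "ee_rot": TCP orientation; "ft_force": force on the tool from outside, world axes, zero at the start; "moment": the same for the moment, N m; "opening": finger opening in m.
Only numpy, scipy, OpenCV 4.12 (cv2) and the standard library are available. Lean on these libraries where they do the work, as an engineer would, in place of code of your own. Each camera call takes 0.05 s, during which the arm holds its last target. There are 200 camera calls.

## Working session

There is one attempt and no reset: what is moved stays moved. The work goes in short steps, each a Python script; the robot and the scene stay as the last script left them, time stands still between calls to the robot, and variables do not carry over. Pictures are saved under pics/ and viewed, about 8 in all and at most 12, crops included, and the job is handed in when it is done.

```bash
mkdir -p pics; ls; python3 - <<'E'
from station import robot
import cv2,numpy as np
for n in ("top","side"):
    p,d=robot.camera(n); np.savez(f"pics/{n}0.npz",p=p,d=d); cv2.imwrite(f"pics/{n}0.png",p[:,:,::-1]); print(n,robot.camera_model(n))
o=robot.get_obs();print(o)
E
```

```text
pics
top {'vfov': 53.94563963592515, 'cx': 279.8763728159807, 'cy': 205.64985201252418, 'rvec': array([ 2.14215921, -2.20395744,  0.13214268]), 'tvec': array([-0.291006  ,  0.58687211,  1.04359523])}
side {'vfov': 43.908317979363815, 'cx': 288.6532357139248, 'cy': 205.0164354863596, 'rvec': array([ 2.06909154, -0.6056494 ,  0.32008917]), 'tvec': array([-0.65856787,  0.12484872,  1.03018227])}
{'time_s': 0.1, 'joint_pos': array([-1.25781322,  0.62931364,  0.03842889,  1.51826724, -0.02699077,
        0.9963109 , -0.02000542]), 'joint_vel': array([-0.00183928, -0.00056878,  0.00052913, -0.00213046,  0.00215633,
        0.00131686,  0.00212093]), 'joint_torque': array([ 3.63631298e-03, -5.64537907e+01,  1.23079218e+00, -1.93977910e+01,
        1.13498059e-02,  5.30746343e-03,  8.05921388e-06]), 'eef_pos': array([0.24012756, 0.60343193, 0.2444421 ]), 'ee_rot': array([ 0.13249661,  0.69457521, -0.13373641,  0.69435185]), 'ft_force': array([-0.12783179, -0.47531982,  0.39143787]), 'moment': array([0.01401837, 0.01455107, 0.04025728]), 'opening': 0.08534928944971051}
```

View pics/top0.png

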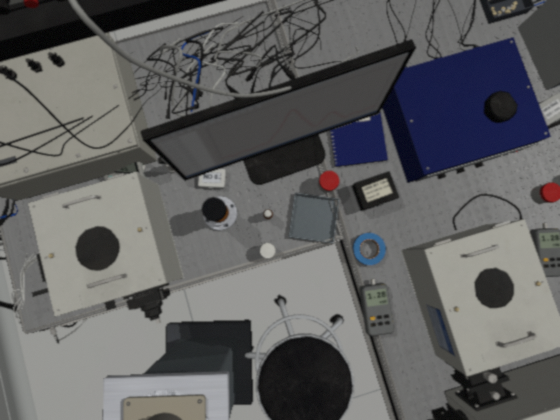

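View pics/side0.png

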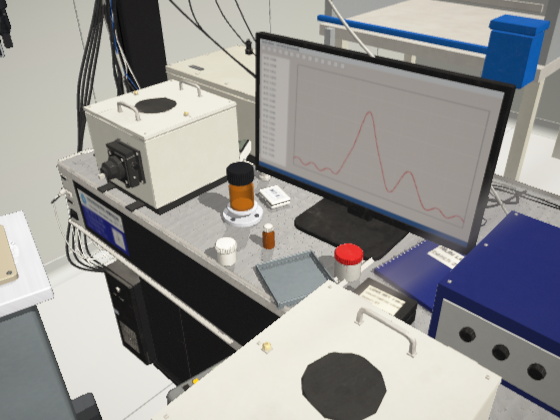

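Top view: lid at about (215,209) on its white foot, tray centred at (312,218), vial (267,214), white pot (267,251), red-lidded pot (329,181), filter case (212,180). The monitor is behind and an instrument box is to the left. The side view shows the same layout. Next I compute positions from depth.

```bash
cat > h.py <<'E'
import numpy as np,cv2
from scipy.spatial.transform import Rotation as R
from station import robot
def cloud(n,d):
    m=robot.camera_model(n); f=d.shape[0]/2/np.tan(np.radians(m['vfov']/2))
    v,u=np.mgrid[:d.shape[0],:d.shape[1]]
    c=np.stack([(u-m['cx'])/f*d,(v-m['cy'])/f*d,d],-1)-m['tvec']
    w=c@R.from_rotvec(m['rvec']).as_matrix()
    w[d==0]=np.nan
    return w
def circ(P):
    A=np.c_[2*P[:,:2],np.ones(len(P))]; s=np.linalg.lstsq(A,(P[:,:2]**2).sum(1),rcond=None)[0]
    return s[:2],np.sqrt(s[2]+s[:2]@s[:2])
E
python3 - <<'E'
from h import *
W={}
for n in("top","side"):
    z=np.load(f"pics/{n}0.npz"); W[n]=cloud(n,z['d']); W[n+'p']=z['p']
T,S=W['top'],W['side']
np.set_printoptions(precision=4,suppress=True)
for nm,u,v in [("lid",215,209),("vial",267,214),("wpot",267,251),("red",329,181),("case",212,180),("tray",312,218),("tape",369,249),("table",180,230),("boxR",160,215),("boxtop",130,200),("mon bl",190,174),("mon top",300,90),("screen",250,130),("base",255,165),("t1",240,190)]:
    print(nm,T[v,u])
for nm,u,v in [("lidtop",240,170),("tray",293,278),("foot",240,215),("body",240,200),("post?",110,165),("red",348,252)]: print("S",nm,S[v,u])
for n in("top","side"):
    P=W[n].reshape(-1,3); c=T[209,215]
    for lo,hi in((.112,.14),(.12,.13),(.1,.12)):
        k=(np.linalg.norm(P[:,:2]-c[:2],axis=1)<.06)&(P[:,2]>lo)&(P[:,2]<hi)
        Q=P[k]
        if len(Q)>5: print(n,lo,len(Q),Q.min(0),Q.max(0),np.median(Q,0),cv2.minEnclosingCircle(Q[:,:2].astype('f4')))
    # tray: grid
    k=(np.abs(P-T[218,312])[:,:2].max(1)<.1)&(P[:,2]>.0095)&(P[:,2]<.02)
    print(n,"tray",cv2.minAreaRect(P[k][:,:2].astype('f4')),k.sum())
    k=(np.linalg.norm(P[:,:2]-c[:2],axis=1)<.055)&(P[:,2]>.007)&(P[:,2]<.017)
    print(n,'foot',cv2.minEnclosingCircle(P[k][:,:2].astype('f4')),k.sum())
# height map around the work, 2cm grid
P=np.concatenate([T.reshape(-1,3),S.reshape(-1,3)]);P=P[np.isfinite(P[:,0])]
print("heights cm rows y .75...: cols x")
xs=np.arange(.3,.9,.03);ys=np.arange(.75,-.15,-.03)
print('      ',*[f"{x:4.2f}" for x in xs])
for y in ys:
    print(f"{y:5.2f}",*[ (f"{100*q[:,2].max():4.0f}" if len(q:=P[(abs(P[:,0]-x)<.015)&(abs(P[:,1]-y)<.015)]) else '   .') for x in xs])
E
```

```text
lid [ 0.5645 -0.1519  0.128 ]
vial [ 0.5556 -0.2738  0.0547]
wpot [ 0.4617 -0.2712  0.0473]
red [ 0.6361 -0.4354  0.0572]
case [ 0.6535 -0.1294  0.0184]
tray [ 0.5462 -0.3934  0.0003]
tape [ 0.459  -0.5426 -0.0005]
table [ 0.5241 -0.04   -0.0002]
boxR [ 0.5572 -0.0121  0.0919]
boxtop [0.582  0.0236 0.2007]
mon bl [ 0.6576 -0.0856  0.0899]
mon top [ 0.7637 -0.347   0.3504]
screen [ 0.7218 -0.2448  0.2382]
base [ 0.6927 -0.2442  0.0105]
t1 [ 0.6277 -0.2016 -0.0019]
S lidtop [ 0.5599 -0.1566  0.1242]
S tray [nan nan nan]
S foot [ 0.5437 -0.1748  0.026 ]
S body [ 0.5496 -0.1679  0.0589]
S post? [ 0.3292 -0.0131  0.1398]
S red [ 0.6342 -0.4372  0.0565]
top 0.112 465 [ 0.5385 -0.175   0.1124] [ 0.5945 -0.1177  0.1308] [ 0.5655 -0.1468  0.1253] ((0.566463053226471, -0.1457817405462265), 0.029370252043008804)
top 0.12 446 [ 0.5385 -0.175   0.1201] [ 0.5945 -0.1177  0.1298] [ 0.5668 -0.1467  0.1253] ((0.5668156743049622, -0.14585234224796295), 0.029264964163303375)
top 0.1 35 [ 0.5376 -0.175   0.101 ] [ 0.5919 -0.1315  0.1198] [ 0.5467 -0.165   0.1108] ((0.5664556622505188, -0.146685406565666
[... 3784 characters left out ...]
  21   20   20   20   20   12    9
-0.00   14   17   17   21   21   21   21   22   21   21   21   21   41   37   32   27   21    0    3    3    3
-0.03   14   15   17   21   21   21   21   21   21    4    1   72   74   74    0    .    .    5    6    5    6
-0.06  -77  -77   14   21   21   21    1    1    0    0    0    9   77   77    0    .    .    .    6    7    4
-0.09  -77  -77  -18    1    0    1    1    0    0    1    1    2   73   77   73    .    .    .    1    7    7
-0.12  -77  -76  -77    1    1    0    1    1   13   13   13    2   77   77   37    0    .    .    3    6    0
-0.15  -77  -77  -77    1    1    1    1    2   13   13   13    2   76   74   38    0    .    .    .    6    6
```

```bash
cat >> h.py <<'E'
Q0=R.from_quat([0.13249661,0.69457521,-0.13373641,0.69435185])
def down(yaw): # tool x down, tool y at angle yaw from world x
    y=np.array([np.cos(yaw),np.sin(yaw),0]);x=np.array([0,0,-1.]);return R.from_matrix(np.c_[x,y,np.cross(x,y)]).as_quat()
E
python3 - <<'E'
from h import *
np.set_printoptions(precision=3,suppress=True)
y=Q0.as_matrix()[:,1];print("start yaw",np.arctan2(y[1],y[0]),Q0.as_matrix()[:,0])
T,S=[cloud(n,np.load(f"pics/{n}0.npz")['d']) for n in("top","side")]
tp=np.load("pics/top0.npz")['p']
P=np.concatenate([T.reshape(-1,3),S.reshape(-1,3)]);P=P[np.isfinite(P[:,0])]
L=np.array([.565,-.1475])
for lo in np.arange(.05,.75,.05):
    k=(P[:,2]>lo)&(P[:,2]<lo+.05); D=np.linalg.norm(P[k][:,:2]-L,axis=1); D[D<.04]=9
    i=D.argmin(); print("near",round(lo,2),D[i],P[k][i])
# high points near (.5,.5)
k=(abs(S[...,0]-.5)<.2)&(abs(S[...,1]-.48)<.1)&(S[...,2]>.2); v,u=np.nonzero(k); print("side px of high",u.min(),u.max(),v.min(),v.max(),k.sum())
# tray from colour: greyish-blue region in top
import cv2
m=cv2.inRange(cv2.cvtColor(tp,cv2.COLOR_RGB2HSV)[170:260,270:350],(80,25,50),(115,120,200)); m=cv2.morphologyEx(m,cv2.MORPH_OPEN,np.ones((3,3)))
c=max(cv2.findContours(m,0,2)[0],key=cv2.contourArea);r=cv2.minAreaRect(c);b=cv2.boxPoints(r)+[270,170];print("tray px",r,b)
cm=robot.camera_model("top");f=210/np.tan(np.radians(cm['vfov']/2));Rm=R.from_rotvec(cm['rvec']).as_matrix();C=-Rm.T@cm['tvec']
for q in b:
    d=Rm.T@np.array([(q[0]-cm['cx'])/f,(q[1]-cm['cy'])/f,1]);print("corner",(C+d*(.013-C[2])/d[2]))
k=(P[:,2]>.006)&(P[:,2]<.017)&(abs(P[:,0]-.55)<.085)&(abs(P[:,1]+.395)<.085);Q=P[k]
print("tray wall pts",cv2.minAreaRect(Q[:,:2].astype('f4')))
for yw in np.arange(-3,3.2,.4):
    q=robot.inverse_kinematics([*L,.118],down(yw));print("ik",round(yw,2),q)
for p in([.24,.604,.5],[.17,.42,.5],[.45,-.1,.5],[.435,-.114,.5],[.565,-.1475,.35],[.548,-.393,.03]):
    print(p,robot.inverse_kinematics(p,down(-1.95) if p[1]<0 else Q0.as_quat()))
o=cv2.resize(tp[150:270,180:400],None,fx=3.6,fy=3.6,interpolation=cv2.INTER_CUBIC);cv2.imwrite("pics/crop.png",o[:,:,::-1])
E
```

```text
start yaw 1.1920256524259416 [-0.001 -0.002 -1.   ]
near 0.05 0.09557936226990355 [ 0.656 -0.119  0.065]
near 0.1 0.10201866037040373 [ 0.663 -0.119  0.112]
near 0.15 0.10561327807589208 [ 0.662 -0.106  0.157]
near 0.2 0.10946652815961441 [ 0.666 -0.106  0.204]
near 0.25 0.1126601454452271 [ 0.675 -0.123  0.258]
near 0.3 0.11597727331529097 [ 0.671 -0.1    0.311]
near 0.35 0.11905207628235348 [ 0.68  -0.119  0.369]
near 0.4 0.1458669838751339 [ 0.64  -0.022  0.435]
near 0.45 0.13367496866564152 [ 0.623 -0.027  0.498]
near 0.5 0.1275149302999443 [ 0.618 -0.032  0.549]
near 0.55 0.11622530194516983 [ 0.674 -0.187  0.6  ]
near 0.6 0.10289657517857374 [ 0.666 -0.165  0.649]
near 0.65 0.0940111682334132 [ 0.659 -0.149  0.698]
near 0.7 0.0938147791328575 [ 0.659 -0.145  0.712]
side px of high 79 192 0 74 4074Traceback (most recent call last):
  File "<stdin>", line 16, in <module>
ValueError: max() iterable argument is empty
```

```bash
python3 - <<'E'
from h import *
np.set_printoptions(precision=3,suppress=True)
T,S=[cloud(n,np.load(f"pics/{n}0.npz")['d']) for n in("top","side")]
tp=np.load("pics/top0.npz")['p'];L=np.array([.565,-.1475])
P=np.concatenate([T.reshape(-1,3),S.reshape(-1,3)]);P=P[np.isfinite(P[:,0])]
print(tp[218,312],tp[200,305],tp[230,270])
k=(P[:,2]>.006)&(P[:,2]<.017)&(abs(P[:,0]-.55)<.085)&(abs(P[:,1]+.395)<.085);Q=P[k]
print("tray wall pts",cv2.minAreaRect(Q[:,:2].astype('f4')))
for yw in np.arange(-3,3.2,.4):
    q=robot.inverse_kinematics([*L,.118],down(yw));print("ik",round(yw,2),q)
for p in([.24,.604,.5],[.17,.42,.5],[.435,-.114,.5],[.565,-.1475,.35],[.548,-.393,.03]):
    print(p,robot.inverse_kinematics(p,down(-1.95) if p[1]<0 else Q0.as_quat()))
o=cv2.resize(tp[160:260,250:380],None,fx=6,fy=6,interpolation=cv2.INTER_CUBIC);cv2.imwrite("pics/crop.png",o[:,:,::-1])
E
```

```text
[88 95 97] [86 92 94] [114 115 115]
tray wall pts ((0.5487713813781738, -0.3967944383621216), (0.1616525650024414, 0.1545826643705368), 8.631928443908691)
ik -3.0 [-0.395  1.03   1.142  1.835 -1.093  1.071 -1.805]
ik -2.6 [-0.395  1.03   1.142  1.835 -1.093  1.071 -1.405]
ik -2.2 [-0.33   0.925  0.957  1.834 -0.955  0.927 -1.119]
ik -1.8 [-0.214  0.819  0.708  1.831 -0.742  0.779 -0.907]
ik -1.4 [-0.16   0.787  0.607  1.829 -0.647  0.734 -0.593]
ik -1.0 [-0.105  0.761  0.509  1.827 -0.55   0.698 -0.281]
ik -0.6 [-0.05   0.74   0.414  1.826 -0.452  0.67   0.028]
ik -0.2 [ 0.006  0.724  0.321  1.824 -0.353  0.649  0.336]
ik 0.2 [ 0.063  0.713  0.229  1.822 -0.253  0.635  0.642]
ik 0.6 [ 0.121  0.705  0.137  1.821 -0.151  0.626  0.948]
ik 1.0 [ 0.179  0.7    0.045  1.819 -0.05   0.623  1.254]
ik 1.4 [ 0.236  0.699 -0.045  1.817  0.049  0.626  1.561]
ik 1.8 [ 0.291  0.702 -0.133  1.815  0.145  0.634  1.873]
ik 2.2 [ 0.351  0.708 -0.227  1.814  0.245  0.648  2.181]
ik 2.6 [ 0.417  0.719 -0.332  1.812  0.353  0.67   2.482]
ik 3.0 [ 0.487  0.736 -0.446  1.809  0.466  0.702  2.78 ]
[0.24, 0.604, 0.5] [-1.265  0.5    0.058  1.049 -0.028  1.595 -0.023]
[0.17, 0.42, 0.5] [-1.291  0.133  0.051  1.581 -0.007  1.429 -0.048]
[0.435, -0.114, 0.5] [-0.698  0.227  1.15   1.606 -0.209  1.444 -1.481]
[0.565, -0.1475, 0.35] [-0.423  0.664  1.147  1.579 -0.621  1.307 -1.139]
[0.548, -0.393, 0.03] [ 0.106  1.16   0.956  1.595 -1.094  1.002 -0.523]
```

View pics/crop.png

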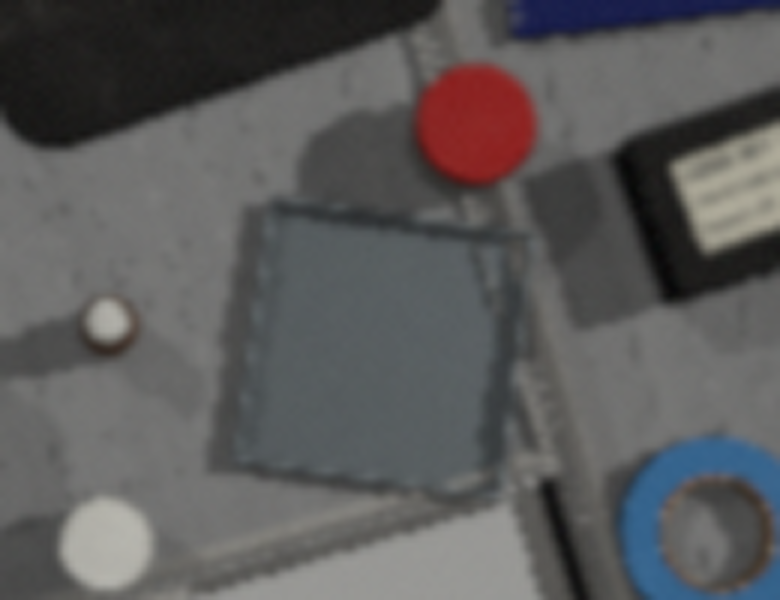

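The crop shows the tray corners at about (270,200), (530,235), (497,498) and (235,465), which puts its centre at picture pixel (313.8,218.2). The red pot is near its far edge. Wrist range covers the whole turn in one grasp, so I approach with the elbow in plane.

```bash
python3 - <<'E'
from h import *
np.set_printoptions(precision=4,suppress=True)
cm=robot.camera_model("top");f=210/np.tan(np.radians(cm['vfov']/2));Rm=R.from_rotvec(cm['rvec']).as_matrix();C=-Rm.T@cm['tvec']
for a,b in[(270,200),(530,235),(497,498),(235,465),(383,350)]:
    d=Rm.T@np.array([(250+a/6-.4-cm['cx'])/f,(160+b/6-.4-cm['cy'])/f,1]);print("tray",(C+d*(.014-C[2])/d[2])[:2])
robot.line_to([.24,.604,.45],feed=.3)
robot.move_j([-1.291,.133,.03,1.581,0,1.429,-.05])
robot.move_j([.25,.133,0,1.581,0,1.429,-1.4])
L=[.565,-.147];Y=-1.75
print(robot.inverse_kinematics([*L,.22],down(Y)))
robot.move_to([*L,.22],down(Y))
o=robot.get_obs()
for k in('time_s','joint_pos','eef_pos','ft_force','moment'):print(k,o[k])
for n in("top","side"):
    p,d=robot.camera(n); np.savez(f"pics/{n}1.npz",p=p,d=d)
    if n=="side": cv2.imwrite("pics/side1.png",cv2.resize(p[60:260,120:400],None,fx=2.8,fy=2.8)[:,:,::-1])
E
```

```text
tray [ 0.6134 -0.3481]
tray [ 0.5946 -0.4632]
tray [ 0.4787 -0.4435]
tray [ 0.4964 -0.3289]
tray [ 0.5452 -0.3959]
[ 0.213   0.5608 -0.0101  1.7359  0.0072  0.8449 -1.5503]
time_s 5.1667
joint_pos [ 0.2128  0.5592 -0.0099  1.7347  0.0072  0.8454 -1.5502]
eef_pos [ 0.5657 -0.1472  0.2213]
ft_force [0.1218 0.153  0.2631]
moment [-0.0047  0.0415 -0.0381]
```

View pics/side1.png

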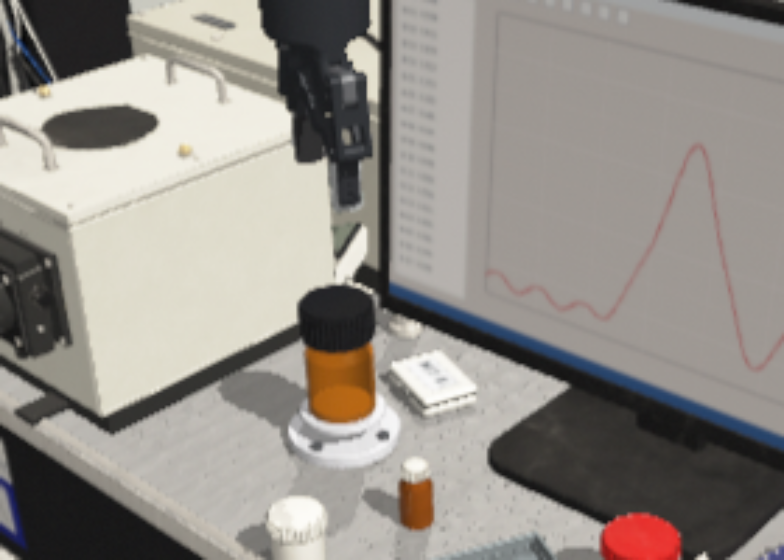

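The side view (crop) shows the open gripper straight above the lid and clear of the monitor and box. Now I descend and grip while watching forces.

```bash
python3 - <<'E'
from h import *
np.set_printoptions(precision=4,suppress=True)
L=[.565,-.147];Y=-1.75
def s(t):
    o=robot.get_obs();print(t,round(o['time_s'],2),o['eef_pos'],o['ft_force'],o['moment'],round(o['opening'],4),o['joint_pos'][6].round(3))
robot.line_to([*L,.140],feed=.1);s("pre")
robot.line_to([*L,.110],feed=.06);robot.wait(.2);s("low")
robot.grip(.062);s("62")
robot.grip(.03);s("closed");robot.wait(.3);s("closed")
E
```

```text
pre 6.22 [ 0.5655 -0.1472  0.1406] [0.0896 0.0376 0.5239] [-0.0423 -0.0207  0.0257] 0.0857 -1.554
low 7.07 [ 0.5653 -0.1471  0.1104] [ 0.0556 -0.1776  0.1493] [-0.0148  0.0103 -0.0703] 0.0856 -1.555
62 7.43 [ 0.565  -0.147   0.1101] [ 0.5444 -0.7171  0.4352] [ 0.001   0.0136 -0.0008] 0.0618 -1.555
closed 7.65 [ 0.5651 -0.1465  0.1102] [-0.2115  1.8609  1.5911] [ 0.2997  0.0837 -0.0255] 0.0543 -1.555
closed 7.95 [ 0.5651 -0.1466  0.1101] [-0.1935  3.4142  2.8983] [ 0.4347  0.0534 -0.0456] 0.0544 -1.555
```

```bash
python3 - <<'E'
from h import *
p,d=robot.camera("side"); cv2.imwrite("pics/side2.png",cv2.resize(p[100:240,180:320],None,fx=4.2,fy=4.2,interpolation=2)[:,:,::-1])
np.set_printoptions(precision=4,suppress=True)
o=robot.get_obs();print(o['ft_force'],o['moment'],o['opening'])
E
```

```text
[-0.0313  2.8364  2.4966] [ 0.5151  0.0186 -0.0447] 0.05453065920516608
```

View pics/side2.png

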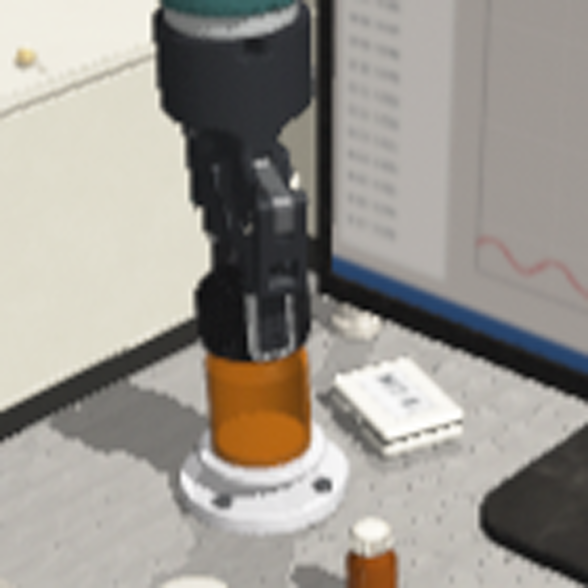

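The crop shows both pads on the lid's sides with the tips just above its lower edge, and the jar still upright on its foot. Now the twist, following the vertical force.

```bash
cat > turn.py <<'E'
from h import *
import json,os
np.set_printoptions(precision=4,suppress=True)
F='st.json'
st=json.load(open(F)) if os.path.exists(F) else dict(p=[.565,-.147,.110],yaw=-1.75)
def obs():
    o=robot.get_obs();return o,o['ft_force']-[0,0,.3],o['moment']
def show(t):
    o,f,m=obs();print(t,round(o['time_s'],2),'yaw',round(st['yaw'],3),'z',round(o['eef_pos'][2],4),'F',f.round(1),'Mz',round(m[2],2),'q7',round(o['joint_pos'][6],3),'op',round(o['opening'],4),flush=True)
def go(feed=.01):
    robot.line_to(st['p'],down(st['yaw']),feed=feed); json.dump(st,open(F,'w'))
def turn(to,step=.04,every=3):
    i=0
    while st['yaw']<to-1e-6:
        st['yaw']=min(to,st['yaw']+step); go()
        o,f,m=obs()
        st['p'][2]+=float(np.clip(.0002*f[2],-.0008,.0008))
        for k in(0,1): st['p'][k]+=float(np.clip(.00005*f[k],-.0003,.0003))
        i+=1
        if i%every==0: show('t')
        if abs(f[2])>6.5 or abs(m[2])>3 or np.hypot(f[0],f[1])>30: show('ABORT');return False
    return True
E
python3 - <<'E'
from turn import *
st['p'][2]+=.0006
go();show("eased")
turn(-1.75+.2,every=1)
E
```

```text
eased 8.25 yaw -1.75 z 0.1105 F [1.2 3.5 0.4] Mz -0.02 q7 -1.555 op 0.0548
t 8.5 yaw -1.71 z 0.1105 F [0.2 3.8 0.8] Mz 0.33 q7 -1.527 op 0.0543
t 8.75 yaw -1.67 z 0.1107 F [ 0.6  3.8 -0.5] Mz 0.23 q7 -1.499 op 0.0547
t 9.0 yaw -1.63 z 0.1107 F [0.3 3.6 0.3] Mz 0.16 q7 -1.471 op 0.0544
t 9.25 yaw -1.59 z 0.1107 F [ 1.   2.4 -0.7] Mz 0.39 q7 -1.443 op 0.0541
t 9.5 yaw -1.55 z 0.1107 F [ 0.  -0.6  0.7] Mz 0.78 q7 -1.414 op 0.0541
```

```bash
python3 - <<'E'
from turn import *
turn(-1.75+.72,every=1)
o=robot.get_obs();print(R.from_quat(o['ee_rot']).as_matrix()[:,1],o['joint_pos'])
E
```

```text
t 9.75 yaw -1.51 z 0.1108 F [-0.6 -1.3  2.1] Mz 0.57 q7 -1.386 op 0.0549
t 10.0 yaw -1.47 z 0.1111 F [ 1.1 -2.6  1.2] Mz 0.49 q7 -1.358 op 0.0544
t 10.25 yaw -1.43 z 0.1113 F [ 0.7 -2.8  0.3] Mz 0.54 q7 -1.329 op 0.0545
t 10.5 yaw -1.39 z 0.1114 F [-0.9 -4.5  2.4] Mz 0.67 q7 -1.3 op 0.0542
t 10.75 yaw -1.35 z 0.1118 F [ 0.  -3.6  0.7] Mz 0.53 q7 -1.271 op 0.0546
t 11.0 yaw -1.31 z 0.112 F [ 0.5 -4.   1.3] Mz 0.48 q7 -1.243 op 0.0545
t 11.25 yaw -1.27 z 0.1122 F [ 0.9 -3.9 -0.2] Mz 0.47 q7 -1.213 op 0.0546
t 11.5 yaw -1.23 z 0.1122 F [-0.3 -2.2  1.9] Mz 0.6 q7 -1.184 op 0.0547
t 11.75 yaw -1.19 z 0.1126 F [ 0.4 -1.   1. ] Mz 0.56 q7 -1.155 op 0.0543
t 12.0 yaw -1.15 z 0.1128 F [ 0.2 -0.7  1. ] Mz 0.4 q7 -1.126 op 0.0545
t 12.25 yaw -1.11 z 0.1129 F [0.8 0.9 1.3] Mz 0.46 q7 -1.097 op 0.0546
t 12.5 yaw -1.07 z 0.1132 F [-0.  -0.2  1.4] Mz 0.5 q7 -1.068 op 0.0547
t 12.75 yaw -1.03 z 0.1135 F [0.2 0.4 2.1] Mz 0.41 q7 -1.039 op 0.0545
[ 0.5144 -0.8576 -0.0002] [ 0.3414  0.7136 -0.2118  1.8158  0.2333  0.6366 -1.0392]
```

```bash
cat >> turn.py <<'E'
def go(feed=.01):
    y=st.get('ylast',st['yaw']); q=np.array(robot.inverse_kinematics(st['p'],down(y))); q[6]+=st['yaw']-y
    robot.move_j(q); st['ylast']=st['yaw']; json.dump(st,open(F,'w'))
E
python3 - <<'E'
from turn import *
st['ylast']=st['yaw']
turn(-1.75+.92,every=1)
o=robot.get_obs();print(R.from_quat(o['ee_rot']).as_matrix()[:,1],np.cos(st['yaw']),o['joint_pos'],o['eef_pos'],st)
if abs(o['ft_force'][2])<5: turn(-1.75+1.36,every=1)
E
```

```text
t 13.0 yaw -0.99 z 0.1135 F [2.1 1.  1.7] Mz 0.35 q7 -1.0 op 0.0548
t 13.25 yaw -0.95 z 0.1138 F [ 1.1 -0.3  0.5] Mz 0.33 q7 -0.96 op 0.0544
t 13.5 yaw -0.91 z 0.1139 F [ 0.5 -0.3  0.7] Mz 0.25 q7 -0.92 op 0.054
t 13.75 yaw -0.87 z 0.114 F [ 0.  -0.2  0.8] Mz 0.2 q7 -0.88 op 0.0546
t 14.0 yaw -0.83 z 0.1142 F [0.1 0.1 1.3] Mz 0.2 q7 -0.84 op 0.0542
[ 0.6737 -0.739  -0.0002] 0.6748757600712672 [ 0.3417  0.7127 -0.212   1.815   0.2332  0.6385 -0.8399] [ 0.5653 -0.1476  0.1142] {'p': [0.5654211205220303, -0.14759181698887142, 0.11448057610194652], 'yaw': -0.83, 'ylast': -0.83}
t 14.25 yaw -0.79 z 0.1144 F [-0.2 -0.9  0.9] Mz 0.12 q7 -0.8 op 0.0541
t 14.5 yaw -0.75 z 0.1146 F [ 0.5 -0.3  1.2] Mz 0.07 q7 -0.76 op 0.0547
t 14.75 yaw -0.71 z 0.1148 F [ 0.8 -0.1  0.4] Mz 0.04 q7 -0.72 op 0.0544
t 15.0 yaw -0.67 z 0.1149 F [ 0.2 -0.5  1. ] Mz 0.0 q7 -0.68 op 0.0544
t 15.25 yaw -0.63 z 0.1151 F [-0.3 -0.6  0.8] Mz -0.0 q7 -0.64 op 0.0545
t 15.5 yaw -0.59 z 0.1152 F [-0.8 -0.1 -0.1] Mz 0.0 q7 -0.599 op 0.0544
t 15.75 yaw -0.55 z 0.1153 F [ 0.4 -0.3 -0.3] Mz 0.02 q7 -0.559 op 0.0544
t 16.0 yaw -0.51 z 0.1152 F [-0.2  0.4 -0.4] Mz 0.01 q7 -0.519 op 0.0544
t 16.25 yaw -0.47 z 0.1152 F [ 0.3 -0.8 -0.4] Mz 0.02 q7 -0.48 op 0.0546
t 16.5 yaw -0.43 z 0.1151 F [ 0.5 -0.4  0.6] Mz 0.02 q7 -0.439 op 0.0548
t 16.75 yaw -0.39 z 0.1152 F [0.9 0.5 0.2] Mz 0.01 q7 -0.399 op 0.0543
```

The lid has climbed 4.7 mm and the torque is gone. I spin on and test-lift gently at intervals.

```bash
cat >> turn.py <<'E'
def lift_test(n=16,dz=.0005):
    z0=st['p'][2]
    for i in range(n):
        st['p'][2]=z0+(i+1)*dz; go(); o,f,m=obs()
        if f[2]<-2.6: break
    else: show('FREE?'); return True
    show('held at %.1f mm'%(1000*(st['p'][2]-z0))); st['p'][2]=z0; go(); return False
E
python3 - <<'E'
from turn import *
for to in(1.95,2.12,2.29,2.46,2.6):
    if not turn(-1.75+to,every=4): break
    if lift_test(): break
    show('back')
E
```

```text
t 17.75 yaw -0.23 z 0.1154 F [-0.7 -0.6 -0.2] Mz -0.03 q7 -0.239 op 0.0546
t 18.75 yaw -0.07 z 0.1151 F [-0.4 -0.1  0.3] Mz 0.07 q7 -0.079 op 0.0545
t 19.75 yaw 0.09 z 0.1152 F [-0.9  0.2 -0.1] Mz -0.0 q7 0.081 op 0.0547
held at 4.5 mm 22.75 yaw 0.2 z 0.1196 F [ 1.1 -0.2 -4.3] Mz 0.07 q7 0.195 op 0.0547
back 23.0 yaw 0.2 z 0.1152 F [ 0.4 -0.6 -0.1] Mz -0.02 q7 0.193 op 0.0547
t 24.0 yaw 0.36 z 0.1151 F [-0.7 -0.8  0.5] Mz -0.01 q7 0.351 op 0.0542
FREE? 28.25 yaw 0.37 z 0.1233 F [-0.4  0.7 -1.2] Mz -0.02 q7 0.366 op 0.0544
```

```bash
python3 - <<'E'
from turn import *
ok=True
for i in range(8):
    st['p'][2]+=.0015; go(); o,f,m=obs()
    if f[2]<-4: show('PULL'); ok=False; break
show('up')
if ok:
    robot.line_to([*st['p'][:2],.22],feed=.12); show('lifted')
    robot.line_to([.5455,-.396,.15],down(-.16),feed=.15); show('over tray')
    print(robot.get_obs()['joint_pos'],robot.get_obs()['eef_pos'])
    p,d=robot.camera("side"); cv2.imwrite("pics/side3.png",cv2.resize(p[100:320,180:400],None,fx=2.7,fy=2.7)[:,:,::-1])
E
```

```text
up 30.25 yaw 0.37 z 0.1354 F [ 0.7  0.1 -0.6] Mz -0.01 q7 0.371 op 0.0545
lifted 31.11 yaw 0.37 z 0.2193 F [ 0.3  0.8 -0.3] Mz 0.04 q7 0.408 op 0.0543
over tray 32.98 yaw 0.37 z 0.1503 F [-0.4  0.2  0.2] Mz 0.04 q7 0.348 op 0.0541
[ 0.6433  0.7662 -0.1031  1.5285  0.094   0.8516  0.3483] [ 0.5461 -0.3949  0.1503]
```

View pics/side3.png

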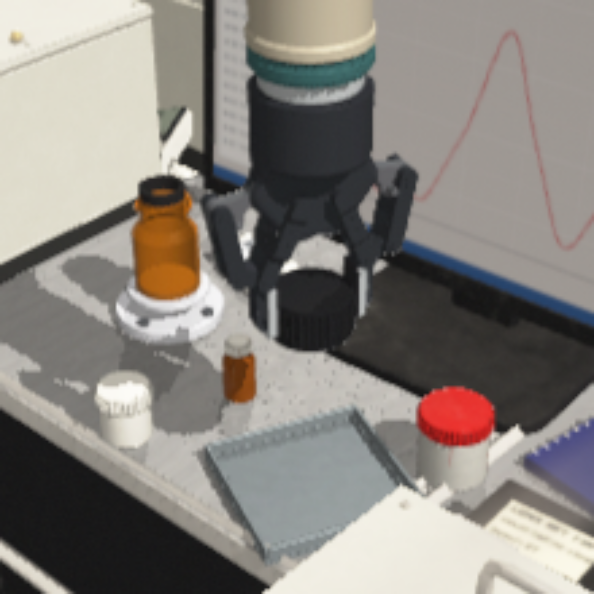

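The jar is open with its lid off. The lid hangs level between the pads above the tray, and the bystanders are in place. Next I lower it with contact detection.

```bash
python3 - <<'E'
from turn import *
X=[.5453,-.396]
robot.line_to([*X,.06],feed=.1);robot.line_to([*X,.026],feed=.05)
robot.wait(.2);b=np.mean([robot.get_obs()['ft_force'][2] for _ in range(5)]);z=.026
while z>.0155:
    z-=.0006; robot.line_to([*X,z],feed=.01); robot.wait(.05)
    if robot.get_obs()['ft_force'][2]-b>2.2: break
show('contact cmd z %.4f'%z)
robot.grip(.069); robot.wait(.2); show('open')
robot.line_to([*X,z+.05],feed=.06); robot.line_to([*X,.2],feed=.2); show('clear')
robot.line_to([.47,-.15,.3],feed=.25)
for n in("top","side"):
    p,d=robot.camera(n); np.savez(f"pics/{n}4.npz",p=p,d=d)
    if n=="top":
        o=cv2.resize(p[160:260,190:380],None,fx=4,fy=4,interpolation=2)[:,:,::-1]; cv2.imwrite("pics/top4.png",o)
        W=cloud(n,d).reshape(-1,3);k=(abs(W[:,0]-.5453)<.06)&(abs(W[:,1]+.396)<.06)&(W[:,2]>.022)&(W[:,2]<.05)
        print(k.sum(),cv2.minEnclosingCircle(W[k][:,:2].astype('f4')),np.median(W[k][:,2]),np.linalg.lstsq(np.c_[W[k][:,:2]-[.5453,-.396],np.ones(k.sum())],W[k][:,2],rcond=None)[0])
E
```

```text
contact cmd z 0.0182 39.02 yaw 0.37 z 0.0184 F [0.7 0.1 0.6] Mz 0.02 q7 0.33 op 0.0543
open 39.51 yaw 0.37 z 0.0182 F [ 0.2 -0.5  0.2] Mz -0.04 q7 0.33 op 0.0693
clear 41.3 yaw 0.37 z 0.1987 F [-0.2  0.8  0.5] Mz -0.02 q7 0.355 op 0.0693
378 ((0.5465224981307983, -0.39464426040649414), 0.02930106408894062) 0.032762520830585465 [-0.0015 -0.011   0.0329]
```

View pics/top4.png

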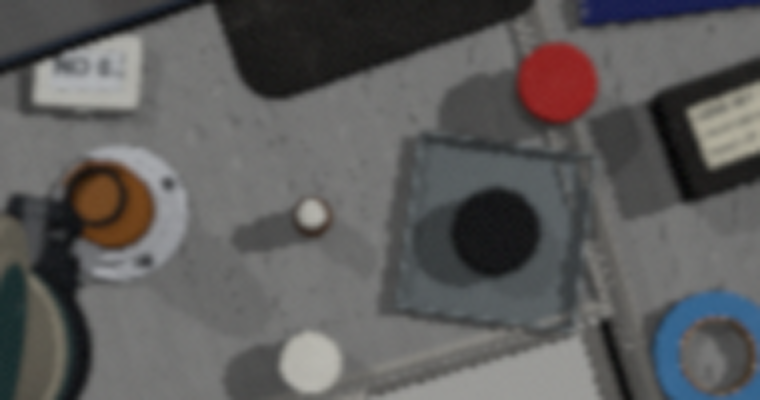

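The lid lies level and centred in the tray, at crop pixel (496,231), with its top at 33 mm (floor 3 mm + lid 30 mm). The bystanders have not moved, so I hand in.

```bash
python3 - <<'E'
from h import *
o=robot.get_obs();print(o['time_s'],o['ft_force'].round(1),o['eef_pos']);robot.job_done()
E
```

```text
42.65 [-1.   0.4  0.2] [ 0.46989763 -0.15132676  0.29926369]
the job is handed in; nothing more can be done
```

The lid is off the jar and lying flat, right way up, in the grey tray. I handed the job in at 42.7 s of the 61 s allowed; it returned no verdict.

- **Unscrewing:** I gripped the lid once and broke it loose anticlockwise. I followed its climb of about 4.7 mm by nulling the vertical force. One wrist range covered the whole turn, so I did not need the second grasp.
- **Finding the free point:** A gentle test lift at 1.95 rad showed the lid still held. At 2.12 rad it lifted free, and I took it off there.
- **Jar movement:** I never measured the jar's height directly. The largest vertical force I saw was about 4.3 N, in the first test lift. That is roughly 1.2 mm on the spring, against the 3 mm limit.
- **Placing:** I lowered the lid until it touched the tray, opened the fingers to 69 mm and backed away. In the last top picture its centre is within about 2 mm of the tray centre I measured. Its top is about 33 mm above the table, as expected, and it is level to about 0.01 rad.
- **Surroundings:** The bystanders in the last picture look unmoved, judged by eye. The post was not identified in any picture. The arm stands clear, with wrist force near zero.
- **One disagreement:** The gripper opening read 54.4 mm on the 57 mm lid. I put this down to the pads or the opening calibration; the pictures showed a sound grip and the lid did not slip.

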